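Take the pressed soap bar out of its die and shut it in the keeper

TASK

A fresh bar of laundry soap lies in the lower die of the open soap press: lift it out by its two long sides, without disturbing the raised top half of the press, which leaves room for the tool only at a slant from the front. Lay the bar flat in the well of the wooden soap keeper without dropping it, let go, and then slide the keeper's cover along its dovetail ways over the bar until it is wedged fully home. Leave the soap carton, the dropper bottle and the stain tub where they stand.

Things in the scene. Friction and masses are not known exactly. Their poses are not given: they have to be found in the camera images.
- press: Clamshell soap press, fixed; blue base 168 x 130 mm, aluminium lower die. Origin on the worktop under the die pocket's centre; x from its front (robot side) to the hinge at its back, y left, z up. Die face 39 mm above the worktop, 108 (x) by 92 mm (y); base x -77 to +92 mm. Two 9 mm guide pins stand on the face at x,y -47,+38 and +47,-38; hinge cheeks 54 mm high at y +-50 to +-71, x over 60 mm.
- die_floor (a point): Centre of the pocket floor, 26 mm above the worktop, axes of the press. The bar's origin is here at the start. Pocket 82 x 48 mm (x by y) at the mouth, 13 mm deep, walls drafted 3 mm inward, 1 mm clearance round the bar. A finger channel, x -24 to +24 mm, as deep as the pocket, runs right across the die in y, open at both sides: fingers reach the bar's long sides down to the floor.
- press_top (a joint): Hinge of the raised top half, rad: 0 closed, 1.14 to 1.22 at the start, leaning over the die. Axis along the press's y at x +76, z 39 mm. From the axis the block (92 mm wide, behind its parting face) reaches from 22 to 130 mm; then an arm to the cross handle. It stays put (1.5 Nm friction) and is to stay so. It blocks a tool from above; one leaning 25 to 38 degrees back to -x clears.
- press_handle (a point): Middle of the top half's black cross handle: 124 mm wide (y), 22 mm thick, 200 mm from the hinge axis; with the top half raised it hangs about 220 mm above the worktop over the die, so pass in front of it.
- bar: Pale yellow-green soap bar, 80 (x) x 46 (y) x 30 mm high, 0.12 kg, rounded. Origin: centre of its underside, z up. The lower 13 mm tapers (72 x 38 mm at the underside), from 13 to 22 mm the sides are upright, above that the edges round off. In the die its lower 13 mm sit in the pocket, 17 mm stand proud, and its x lies along the press's x. Grip it across the 46 mm.
- keeper: Wooden soap keeper, fixed, 244 (x) x 136 (y) x 49 mm high. Origin under its middle, 56 mm behind the centre of its open well; x from its front end (robot side) to its back, y left, z up. Well 108 x 108 mm (x -110 to -2, y +-54), floor 8 mm above the worktop; front wall x -122 to -110, side walls y +-54 to +-68, all 49 mm high. Behind the well a closed deck carries the cover, to x +122 mm.
- well_floor (a point): Centre of the well's floor, 8 mm above the worktop, axes of the keeper. The bar is to lie here flat, its long axis roughly along x (up to 15 degrees off does no harm); the cover (underside 41 mm above the worktop) then passes 3 mm over it.
- cover (a joint): Slide of the keeper's dark cover, m: 0 is home over the well against the front end; grows as it slides back (keeper +x), 0.108 to 0.116 at the start. Cover 114 mm long, 7 mm thick, top face 48 mm above the worktop, front edge slide - 58 mm behind the well's centre. Its dovetailed edges run in ways that converge to the front: the drag rises from 4.5 N to 8 N at home; it stays where it is left.
- cover_rib (a point): Top centre of the finger rib near the front of the cover, 44 mm ahead of the well's centre when home: 12 mm thick (x), 50 mm long (y), 13 mm high above the cover's face, its top 61 mm above the worktop. Push it from behind with closed fingers, or pinch it. A shelf edge hangs 245 mm above the worktop from 0.70 m ahead of the robot's base: lean the tool to the front there.
- soap_carton: Red soap carton 47 x 64 x 44 mm on the worktop near the front edge, between press and keeper; origin at the centre of its underside. Bystander.
- dropper: Brown dropper bottle, 33 mm across, 102 mm tall, standing between press and keeper, farther back; origin at the centre of its underside. Bystander.
- stain_tub: White, yellow and blue stain powder tub 78 x 84 x 130 mm, standing on the right; origin at the centre of its underside. Bystander.
Not all that is in view belongs to the job. There is more than one size of the bar; the job needs the smallest.

How it is judged:
On the way, in this order (a step that is already met when the one before it is completed fails the run):
1. the bar is held by the fingers, lifted clear of the die (its underside at least 20 mm above the die's face) (z of bar in the frame of die_floor above 0.033 m and contact force between the fingers and bar above 1 N), for 0.1 s.
2. the bar lies flat on the floor of the keeper's well, let go, with the cover still open (x of bar in the frame of well_floor between -0.02 and 0.02 m and y of bar in the frame of well_floor between -0.04 and 0.04 m and z of bar in the frame of well_floor below 0.004 m and angle between bar's own z axis and vertical below 0.12 rad and contact force between the fingers and bar below 0.1 N and value of joint cover above 0.08 m), for 0.2 s.
At the end, for the whole second after the job is handed in: The bar lies flat (within 0.12 rad) and at rest on the floor of the keeper's well and the cover is within 4 mm of fully home (x of bar in the frame of well_floor between -0.02 and 0.02 m and y of bar in the frame of well_floor between -0.04 and 0.04 m and z of bar in the frame of well_floor below 0.004 m and angle between bar's own z axis and vertical below 0.12 rad and linear speed of bar below 0.02 m/s and value of joint cover below 0.004 m); the robot touches nothing.
It fails at once if the press's raised top half is swung out of its place (hinge below 1.07 or above 1.29 rad) (value of joint press_top below 1.07 rad or value of joint press_top above 1.29 rad).
It fails at once if the bar falls freely (faster than 0.6 m/s with no finger on it: a drop of about 2 cm) (linear speed of bar above 0.6 m/s and contact force between the fingers and bar below 0.1 N).
It fails at once if the carton, the dropper bottle or the stain tub is moved more than 25 mm or tipped (distance of any of soap_carton, dropper, stain_tub from where it was at the start of the episode above 0.025 m or angle between any of soap_carton, dropper, stain_tub's own z axis and vertical above 0.4 rad).
It also fails if it takes over 72 s, if anything falls off the work surface, if the arm or the gripper's body presses on something with over 40 N, if the wrist force passes 120 N, or if a joint passes its speed limit or range.

ROBOT

A 7-joint arm with a two-finger parallel gripper is mounted at the origin on a cart in front of the work surface, level with it; the furniture and walls round the work are solid. World frame = base frame: x ahead of the robot, y to its left, z up, the work surface at z = 0. Lengths are in m, angles in rad, forces in N, time in s.
With the tool pointing down it reaches from about 0.35 to 0.9 m from the base axis. Payload 8.1 kg.
Tool frame: the origin (TCP) lies midway between the tips of the shut fingers; the grasp point (between the pads) lies 19 mm behind it; z points along the fingers, y is the line along which they close (so a half turn about z gives the same grasp; the last joint's range is limited). The gripper opens to 92 mm and grips with 3 to 60 N. Pads are 19 mm wide; open, the fingers measure 130 mm over their backs; the gripper's body (75 mm by 190 mm) begins 47 mm behind the grasp point.
Start: joints at [1.126, 0.434, 0.025, 1.573, -0.012, 1.134, -0.075], TCP at [0.209, -0.589, 0.227] pointing down, gripper open.
Joint ranges: [-2.62, 2.62], [-0.44, 2.09], [-1.27, 1.32], [0.08, 2.57], [-1.32, 4.46], [0.12, 2], [-2.74, 2.74]. Speed limits (rad/s): [2.22, 2.22, 3.01, 3.01, 3.14, 3.14, 3.14].

INTERFACE

Orientations are given as a rotation vector (axis times angle).
In Python, from cell import arm gives the robot as it stands.
- The arm moves only by the tool carry_out, never from a script. Its arguments are lists of equal length, an entry for each row: "claw": the finger opening in cm, from 0 to 9.18; "delta_pos": the shift along the tool's x, y, z in cm, a list of three; "angular": the turn, a rotation vector about the tool's x, y, z in rad, a list of three. In form: {"claw": [claw, ...], "delta_pos": [[dx, dy, dz], ...], "angular": [[ax, ay, az], ...]}. A call has 1 to 20 rows; each row shifts and turns the commanded pose from where the row before left it, along the tool's axes as they then stand; what a row does not reach is not made up. A row lasts 1/10 s, in which the tool goes at most 50 mm and 8.59 degrees, less where a joint would pass 70% of its speed; a pose out of reach is approached as far as the arm can. A call with a gripper value outside its range is refused whole. The fingers move at their own pace and stop on an object; "force" is the grip in N (left out, the last holds). Time passes only in rows, so rows that do not move let the fingers close. It gives the time, the measured TCP pose, the force, the opening and the grip force at its end, in the units of the state.
- arm.observe(): the state, without advancing time (a new reading comes with each control period).
- arm.get_image(name): name is "side" or "top"; returns a dict with "frame" (384x512x3 uint8, red, green, blue), "mtx" (3x3 intrinsics, pixels), "T" (4x4, takes a point from camera to world coordinates). Camera axes: x right, y down, z forward; pixel columns grow to the right and rows downward; lengths in m; the calibration is good to about 2 mm. A picture is of the moment at which its call begins. There is no depth.
- arm.sign_off(): hands the job in; it is judged then, once.
Trained networks look in a picture, given as the dict that the camera call returned (one of the last four; its "shot" number tells which), for a name from the list of things; names that differ only in an ending like _2 or _b are one class to them, and where a whole thing is asked for, a point or a joint stands for the part that bears it (a point fixed in the world has none). Each returns a list of dicts, best first, with "conf" (0 to 1); they miss things now and then, are a little off and sometimes report something else, mostly with a low value. They report only what shows in the picture. A call takes as long as a camera call. They do not tell look-alikes from the thing itself.
- arm.look_for(label, picture): "centre" ([column, row] as shares, 0 to 1, of the picture: columns of its width, rows of its height, amid what is visible of it).
- arm.trace(label, picture): "region" (384x512 bool, what is visible of it) and "centre" ([column, row] as shares, 0 to 1, of the picture: columns of its width, rows of its height, amid what is visible of it).
- arm.place_of(label, picture): "centre" ([column, row] as shares, 0 to 1, of the picture: columns of its width, rows of its height: a listed point, or the origin of a listed thing).
The state is a dict: "clock": time; "joints": joint angles; "dq": joint speeds; "joint_efforts": joint torques, N m; "position": TCP position; "ee_rot": TCP orientation; "force": force on the tool from outside, world axes, zero at the start; "ft_torque": the same for the moment, N m; "width": opening from 0.0 (shut) to 1.0 (fully open); "gripper_force": force on a finger pad.
Only numpy, scipy, OpenCV 4.12 (cv2) and the standard library are available. Lean on these libraries where they do the work, as an engineer would, in place of code of your own. Each camera call takes 0.05 s, during which the arm holds its last target. There are 200 camera calls.

## Working session

There is one attempt and no reset: what is moved stays moved. The work goes in short steps, Python scripts to look and compute and a tool call to move; the robot and the scene stay as the last step left them, time stands still between calls to the robot, and variables do not carry over. Pictures are saved under pics/ and viewed, at most 10 in all, crops included, and the job is handed in when it is done.

Besides the shell and the picture viewer there is one more tool, called after "Emit:" as name(argument=value, ...) on one line, values as JSON. carry_out: Moves the arm, as the interface text tells. Its arguments: {"type":"object","properties":{"claw":{"type":"array","items":{"type":"number"}},"delta_pos":{"type":"array","items":{"type":"array","items":{"type":"number"}}},"angular":{"type":"array","items":{"type":"array","items":{"type":"number"}}},"force":{"type":"number"}},"required":["claw","delta_pos","angular"]}

```bash
mkdir -p pics
python3 - <<'E'
from cell import arm
import cv2,numpy as np
s=arm.observe();print(s['position'],s['ee_rot'],s['width'],s['clock'])
for n in ['side','top']:
    p=arm.get_image(n);cv2.imwrite(f'pics/{n}0.png',p['frame'][:,:,::-1])
    print(n,p['mtx'].tolist(),np.round(p['T'],4).tolist())
    for l in ['press','die_floor','press_handle','bar','keeper','well_floor','cover_rib','soap_carton','dropper','stain_tub']:
        print(l,[(np.round(np.array(d['centre'])*[512,384],1).tolist(),round(d['conf'],2)) for d in arm.place_of(l,p)][:4])
E
```

```text
[ 0.20928277 -0.58838606  0.22597132] [-3.09437676e+00 -5.33939574e-01  5.93774392e-04] 0.9965598649745745 0.0
side [[467.557941483753, 0.0, 260.13395096706927], [0.0, 467.557941483753, 190.05400791433604], [0.0, 0.0, 1.0]] [[0.9964, -0.0552, 0.0641, 0.4133], [-0.0846, -0.6526, 0.753, -1.3661], [0.0003, -0.7557, -0.6549, 1.299], [0.0, 0.0, 0.0, 1.0]]
press [([264.0, 189.5], 0.56), ([287.8, 228.7], 0.16)]
die_floor [([267.9, 178.8], 0.89)]
press_handle [([265.0, 143.6], 0.59), ([289.9, 228.9], 0.29)]
bar [([243.3, 165.1], 0.73), ([268.1, 182.9], 0.58), ([240.2, 126.1], 0.56)]
keeper [([284.9, 242.7], 0.84)]
well_floor [([271.1, 240.8], 0.86)]
cover_rib [([237.2, 211.5], 0.64), ([289.5, 230.6], 0.62)]
soap_carton [([238.0, 209.4], 0.7)]
dropper [([287.3, 212.5], 0.5)]
stain_tub [([298.1, 300.4], 0.57)]
top [[414.89165228223004, 0.0, 250.0485525072726], [0.0, 414.89165228223004, 185.29810719076633], [0.0, 0.0, 1.0]] [[-0.2582, -0.9333, 0.2494, 0.1834], [-0.9661, 0.2498, -0.0657, 0.1867], [-0.001, -0.2579, -0.9662, 1.5027], [0.0, 0.0, 0.0, 1.0]]
press [([231.1, 190.0], 0.62)]
die_floor [([228.4, 187.4], 0.81)]
press_handle [([230.3, 173.4], 0.85)]
bar [([118.7, 242.7], 0.88), ([191.2, 225.8], 0.83), ([231.2, 188.2], 0.76)]
keeper [([311.4, 157.7], 0.78)]
well_floor [([320.8, 170.9], 0.61)]
cover_rib [([315.0, 147.2], 0.77)]
soap_carton [([282.7, 215.0], 0.52), ([311.1, 160.5], 0.29)]
dropper [([268.8, 156.1], 0.57)]
stain_tub [([376.1, 139.6], 0.77)]
```

Run:
```python
import cv2
a=cv2.imread('pics/side0.png')[90:330,160:400];b=cv2.imread('pics/top0.png')[80:300,90:430]
cv2.imwrite('pics/side0c.png',cv2.resize(a,(600,600),interpolation=cv2.INTER_CUBIC));cv2.imwrite('pics/top0c.png',cv2.resize(b,None,fx=2.35,fy=2.35,interpolation=cv2.INTER_CUBIC))
```

```text
(no output)
```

View pics/side0c.png

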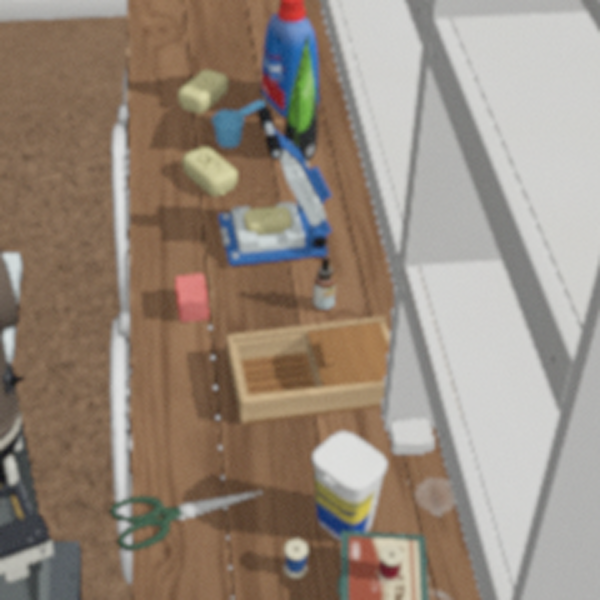

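View pics/top0c.png

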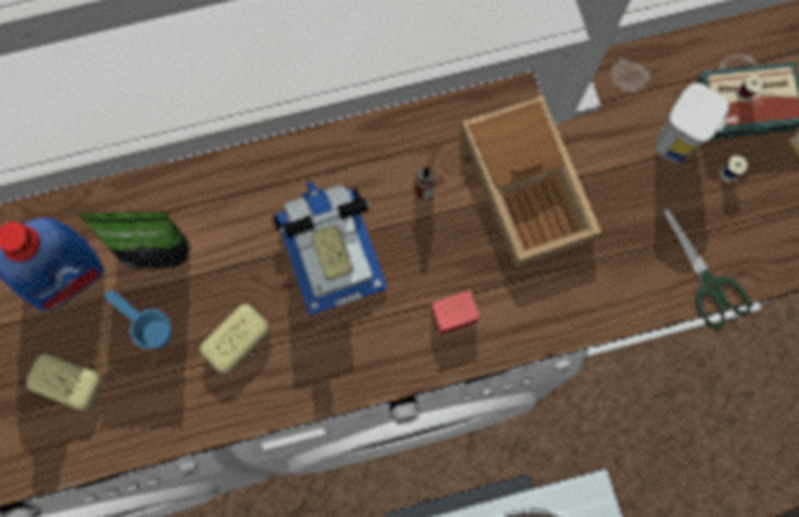

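The side crop shows the press with the bar at (267,220), the keeper at (315,370), the carton at (192,297) and the dropper at (324,290). The top crop shows the bar at (332,251), the keeper at (530,180) and two larger look-alike bars further left. Next I'll fit the poses from silhouettes.

```bash
cat > h.py <<'E'
from cell import arm
import cv2,numpy as np
from scipy.optimize import minimize,least_squares
def proj(p,X):
    T=p['T'];c=(np.asarray(X)-T[:3,3])@T[:3,:3];u=c@np.asarray(p['mtx']).T;return u[:,:2]/u[:,2:]
def ray(p,uv,z):
    T=p['T'];d=T[:3,:3]@np.linalg.solve(p['mtx'],[uv[0],uv[1],1]);o=T[:3,3];return o+d*(z-o[2])/d[2]
def tf(q,X):
    c,s=np.cos(q[2]),np.sin(q[2]);X=np.asarray(X,float);return np.c_[X[:,0]*c-X[:,1]*s+q[0],X[:,0]*s+X[:,1]*c+q[1],X[:,2]]
def box(x0,x1,y0,y1,z0,z1): return np.array([[x,y,z] for x in(x0,x1) for y in(y0,y1) for z in(z0,z1)])
def fit(pm,X,q0):
    S=4
    ms=[(p,cv2.resize(cv2.GaussianBlur(m.astype(np.float32),(0,0),.7),None,fx=S,fy=S,interpolation=cv2.INTER_LINEAR)) for p,m in pm]
    def f(q):
        e=0
        for p,m in ms:
            h=cv2.convexHull(((proj(p,tf(q,X))+.5)*S*16).astype(np.int32));r=np.zeros(m.shape,np.float32);cv2.fillConvexPoly(r,h,1,shift=4)
            e+=np.abs(r-m).sum()/m.sum()
        return e
    s=np.array(q0)+np.array([[0,0,0],[.02,0,0],[0,.02,0],[0,0,.15]])
    r=minimize(f,q0,method='Nelder-Mead',options=dict(initial_simplex=s,xatol=1e-4,fatol=1e-5));return r.x.round(4),round(r.fun,3)
E
python3 - <<'E'
from h import *
P={n:arm.get_image(n) for n in('top','side')}
def tr(l,n,near=None):
    t=arm.trace(l,P[n])
    c=[np.array(d['centre'])*[512,384] for d in t]
    i=0 if near is None else int(np.argmin([np.hypot(*(a-near)) for a in c]))
    print(l,n,c[i].round(1),round(t[i]['conf'],2),t[i]['region'].sum());return t[i]['region']
for n,px in(('top',(228.4,187.4)),('side',(267.9,178.8))):print('die',n,ray(P[n],px,.026)[:2])
for n,px in(('top',(320.8,170.9)),('side',(271.1,240.8))):print('well',n,ray(P[n],px,.008)[:2])
for n,px in(('top',(315,147.2)),('side',(289.5,230.6))):print('rib',n,ray(P[n],px,.061)[:2])
K=box(-.122,.122,-.068,.068,0,.049)
kt=tr('keeper','top');w=ray(P['top'],(311.4,157.7),0)
for y in(-.2,0.1):print('keeper top',fit([(P['top'],kt)],K,[w[0],w[1],y]))
B=np.vstack([box(-.036,.036,-.019,.019,.0,0),box(-.04,.04,-.02,.02,.013,.022),box(-.037,.037,-.023,.023,.013,.022),box(-.034,.034,-.017,.017,.03,.03)]);B[:,2]+=.026
B=B[B[:,2]>.03];B=np.vstack([B,box(-.04,.04,-.02,.02,.039,.04),box(-.037,.037,-.023,.023,.039,.04)]);B=B[B[:,2]>=.0389]
bt=tr('bar','top',(231,188));bs=tr('bar','side',(268,180));w=ray(P['top'],(228.4,187.4),.026)
for y in(-.2,.1):print('bar',fit([(P['top'],bt),(P['side'],bs)],B,[w[0],w[1],y]),fit([(P['top'],bt)],B,[w[0],w[1],y]))
for l,a in(('soap_carton',(282,215)),('dropper',(269,156)),('stain_tub',(376,140))):
    print(l,ray(P['top'],a,0)[:2])
print('carton side',ray(P['side'],(238,209.4),0)[:2],'drop',ray(P['side'],(287.3,212.5),0)[:2])
pt=tr('press','top');np.savez('m.npz',kt=kt,bt=bt,bs=bs,pt=pt)
f=P['top']['frame'][125:225,190:365].copy()
cv2.imwrite('pics/top1c.png',cv2.resize(f[:,:,::-1],None,fx=4.5,fy=4.5,interpolation=cv2.INTER_CUBIC))
E
```

```text
die top [0.57745404 0.16535357]
die side [0.57725467 0.16794385]
well top [ 0.55459803 -0.1865449 ]
well side [ 0.5560826  -0.17453809]
rib top [ 0.63410023 -0.18010546]
rib side [ 0.62281004 -0.17855217]
keeper top [315.8 157.5] 0.82 2482
keeper top (array([ 0.6108, -0.1777,  0.0887]), np.float64(0.067))
keeper top (array([ 0.6109, -0.1775,  0.0865]), np.float64(0.067))
bar top [233.2 188.1] 0.84 263
bar side [240.  126.8] 0.8 239
bar (array([0.5702, 0.1547, 0.0838]), np.float64(1.936)) (array([0.57  , 0.1543, 0.0963]), np.float64(0.186))
bar (array([0.5699, 0.1543, 0.0797]), np.float64(1.937)) (array([0.5703, 0.1549, 0.0788]), np.float64(0.187))
soap_carton [4.31692608e-01 2.50833126e-04]
dropper [ 0.66451681 -0.01528273]
stain_tub [ 0.62046978 -0.43180507]
carton side [0.44107332 0.01580025] drop [ 0.63764245 -0.01906543]
press top [236.3 177.8] 0.78 1460
```

View pics/top1c.png

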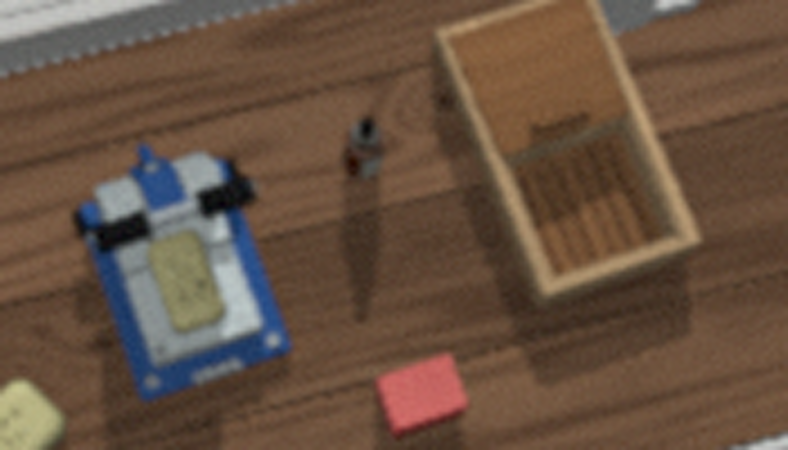

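The crop shows the base's left edge running (90,240)→(145,398), its right edge (245,215)→(290,350), the bar centred at (185,280), and the keeper's front rim corners at (541,282) and (697,237). Next I'll refine with these edges and the bar's colour.

Run:
```python
from h import *
P={n:arm.get_image(n) for n in('top','side')}
p=P['top']
g=lambda u,z:ray(p,(190+u[0]/4.5-.4,125+u[1]/4.5-.4),z)[:2]
def yaw(a,b,z):d=g(a,z)-g(b,z);return np.arctan2(d[1],d[0]).round(3)
print('base yaw',yaw((90,240),(145,398),.02),yaw((245,215),(290,350),.02),'front',yaw((145,398),(290,350),.02)-np.pi/2)
print('base FL,FR',g((145,398),.02),g((290,350),.02))
print('die FL,FR',g((155,368),.039),g((262,328),.039))
print('keeper rim',g((541,282),.049),g((697,237),.049),g((437,33),.049), 'yaw',yaw((437,33),(541,282),.049),yaw((595,0),(697,237),.049))
B=np.vstack([box(-.04,.04,-.019,.019,.039,.048),box(-.036,.036,-.023,.023,.039,.048),box(-.034,.034,-.017,.017,.056,.056)])
pm=[]
for n,c in(('top',(231,187)),('side',(267,178))):
    f=cv2.cvtColor(P[n]['frame'],cv2.COLOR_RGB2HSV).astype(int)
    m=((f[...,0]>18)&(f[...,0]<45)&(f[...,1]>55)).astype(np.uint8)
    k,l=cv2.connectedComponents(m,connectivity=4);m=l==l[c[1],c[0]]
    print(n,m.sum(),f[c[1],c[0]],np.argwhere(m).min(0),np.argwhere(m).max(0));pm.append((P[n],m))
for s in([0],[1],[0,1]):
  for y in(0,.2):print(s,fit([pm[i] for i in s],B,[.575,.16,y]))
f=P['side']['frame'][125:280,215:325]
cv2.imwrite('pics/side1c.png',cv2.resize(f[:,:,::-1],None,fx=3.87,fy=3.87,interpolation=cv2.INTER_CUBIC))
```

```text
base yaw 0.084 0.051 front 0.06520367320510334
base FL,FR [0.49183684 0.21198453] [0.49988615 0.08851787]
die FL,FR [0.50952175 0.19803273] [0.51916424 0.10682718]
keeper rim [ 0.495579  -0.1192906] [ 0.49895914 -0.25240089] [ 0.72344297 -0.09864095] yaw 0.09 0.08
top 223 [ 28  72 134] [177 223] [197 238]
side 155 [ 27  67 167] [172 258] [182 275]
[0] (array([0.5723, 0.1575, 0.0447]), np.float64(0.299))
[0] (array([0.5728, 0.1576, 0.0306]), np.float64(0.3))
[1] (array([ 0.5703,  0.155 , -0.1059]), np.float64(0.315))
[1] (array([ 0.5695,  0.1567, -0.1087]), np.float64(0.311))
[0, 1] (array([5.709e-01, 1.568e-01, 5.000e-04]), np.float64(0.631))
[0, 1] (array([0.5725, 0.1572, 0.046 ]), np.float64(0.633))
```

View pics/side1c.png

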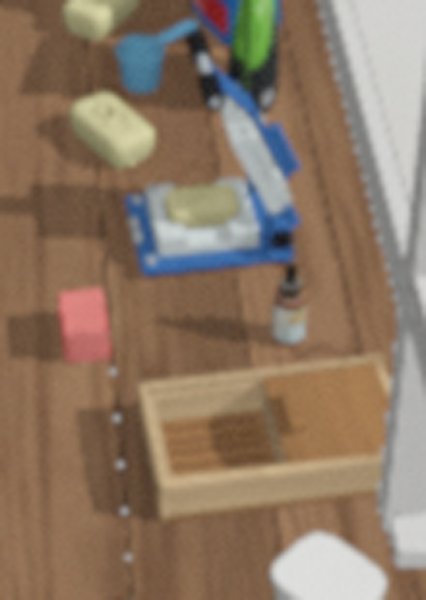

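```bash
cat >> h.py <<'E'
from scipy.spatial.transform import Rotation as Ro
def Rt(yaw,lean,flip=1):
    # tool z leans: body towards -x(yaw frame); y along +-yaw-y
    z=np.array([np.sin(lean),0,-np.cos(lean)]);y=np.array([0,flip,0.]);x=np.cross(y,z)
    return Ro.from_euler('z',yaw)*Ro.from_matrix(np.c_[x,y,z])
def step(pos,rot,tp,tr):
    # deltas in tool frame; rotation first in place, then shift in the new frame
    w=(rot.inv()*tr).as_rotvec();d=np.asarray(tp)-pos
    print('turn',w.round(3),'|%.2f|'%np.linalg.norm(w),'shift old frame cm',(rot.inv().apply(d)*100).round(2),'new frame',(tr.inv().apply(d)*100).round(2))
def cur():
    s=arm.observe();print('t',round(s['clock'],2),'pos',np.round(s['position'],4),'w',round(s['width'],3),'gf',np.round(s['gripper_force'],2),'F',np.round(s['force'],1));return np.array(s['position']),Ro.from_rotvec(s['ee_rot']),s
E
python3 - <<'E'
from h import *
p,r,s=cur();print(r.as_matrix().round(3),np.round(s['joints'],3))
for f in(1,-1):
    step(p,r,(.40,-.2,.30),Rt(-.3,.2,f)); step(np.array([.40,-.2,.30]),Rt(-.3,.2,f),(.49,.15,.22),Rt(.07,.56,f))
P=arm.get_image('side')
for u,z in(((140,383),.049),((165,517),0),((160,488),.049)):print(ray(P,(215+u[0]/3.87-.4,125+u[1]/3.87-.4),z)[:2])
E
```

```text
t 1.5 pos [ 0.2095 -0.5889  0.2268] w 0.996 gf 0.0 F [-0.5  0.1 -0.2]
[[ 0.942  0.335  0.   ]
 [ 0.335 -0.942 -0.   ]
 [ 0.     0.    -1.   ]] [ 1.126  0.434  0.025  1.573 -0.012  1.134 -0.075]
turn [-0.25  -0.083 -2.489] |2.50| shift old frame cm [ 30.98 -30.25  -7.33] new frame [-8.03 42.78 -5.85]
turn [-0.138 -0.356 -0.345] |0.51| shift old frame cm [ 3.3  36.1   7.49] new frame [-5.43 34.28 12.85]
turn [-0.064  0.193  0.64 ] |0.67| shift old frame cm [ 30.98 -30.25  -7.33] new frame [  8.03 -42.78  -5.85]
turn [ 0.138  0.356 -0.345] |0.51| shift old frame cm [ -3.3  -36.1    7.49] new frame [  5.43 -34.28  12.85]
[ 0.48421068 -0.11819048]
[ 0.49803179 -0.24817612]
[ 0.49304604 -0.25529211]
```

Emit:
carry_out(claw=[9,9,9,9,9,9,9,9,9,9,9,9,9,9,9,9,9,9,9,9], delta_pos=[[2,-2,-0.5],[2,-2,-0.5],[2,-2,-0.5],[2,-2,-0.5],[2,-2,-0.5],[2,-2,-0.5],[2,-2,-0.5],[2,-2,-0.5],[2,-2,-0.5],[2,-2,-0.5],[2,-2,-0.5],[2,-2,-0.5],[2,-2,-0.5],[2,-2,-0.5],[2,-2,-0.5],[0,0,0],[0,0,0],[0,0,0],[0,0,0],[0,0,0]], angular=[[0,0,0],[0,0,0],[0,0,0],[0,0,0],[0,0,0],[0,0,0],[0,0,0],[0,0,0],[0,0,0],[0,0,0],[0,0,0],[0,0,0],[0,0,0],[0,0,0],[0,0,0],[0,0,0.05],[0,0,0.05],[0,0,0.05],[0,0,0.05],[0,0,0.05]])

```text
clock: 3.55
position: [0.3916, -0.2056, 0.3019]
ee_rot: [3.138, 0.141, 0.0]
force: [-0.4, 0.3, -0.6]
width: 0.979
gripper_force: 0.0
```

Run:
```python
from h import *
p,r,s=cur();print(np.round(s['joints'],2))
t=Rt(.07,.56,-1);g=np.array([.577,.1564,.034]);pre=g-t.as_matrix()[:,2]*.15
print(pre);step(p,r,pre,t)
```

```text
t 3.55 pos [ 0.3916 -0.2056  0.3019] w 0.979 gf 0.0 F [-0.4  0.3 -0.6]
[ 0.57  0.09 -0.23  1.86  0.02  1.2  -1.14]
[0.4975172  0.1508271  0.16108827]
turn [-0.005  0.56   0.019] |0.56| shift old frame cm [ 13.74 -34.56  14.07] new frame [  3.59 -34.82  18.86]
```

Emit:
carry_out(claw=[9,9,9,9,9,9,9,9,9,9], delta_pos=[[0,-1,0],[0,-1,0],[0,-1,0],[0,-1,0],[0,-1,0],[0,-1,0],[0,-1,0],[0,-1,0],[0,-1,0],[0,-1,0]], angular=[[0,0.056,0],[0,0.056,0],[0,0.056,0],[0,0.056,0],[0,0.056,0],[0,0.056,0],[0,0.056,0],[0,0.056,0],[0,0.056,0],[0,0.056,0]])

```text
clock: 4.55
position: [0.3823, -0.1059, 0.302]
ee_rot: [-2.991, -0.137, -0.865]
force: [0.7, -0.1, 0.5]
width: 0.985
gripper_force: 0.0
```

Emit:
carry_out(claw=[9,9,9,9,9,9,9,9,9,9,9,9,9,9,9], delta_pos=[[0.2,-2,0.6],[0.2,-2,0.6],[0.2,-2,0.6],[0.2,-2,0.6],[0.2,-2,0.6],[0.2,-2,1.2],[0.2,-2,1.2],[0.2,-2,1.2],[0.2,-2,1.2],[0.2,-2,1.2],[0.2,-1.5,1.5],[0.2,-1.5,1.5],[0.2,-1,1.5],[0.2,-0.5,1.5],[0,0,0]], angular=[[0,0,0],[0,0,0],[0,0,0],[0,0,0],[0,0,0],[0,0,0],[0,0,0],[0,0,0],[0,0,0],[0,0,0],[0,0,0],[0,0,0],[0,0,0],[0,0,0],[0,0,0]])

```text
clock: 6.05
position: [0.4335, 0.112, 0.2074]
ee_rot: [-3.022, -0.135, -0.807]
force: [-0.4, -0.2, -0.5]
width: 0.982
gripper_force: 0.0
```

Run:
```python
from h import *
p,r,s=cur();print(np.round(s['joints'],2))
t=Rt(.07,.56,-1);g=np.array([.577,.1564,.034]);pre=g-t.as_matrix()[:,2]*.07
step(p,r,pre,t)
f=arm.get_image('side')['frame'][130:210,215:315];g=arm.get_image('top')['frame'][145:225,185:285]
cv2.imwrite('pics/pre.png',cv2.resize(np.hstack([f,g])[:,:,::-1],None,fx=4,fy=4,interpolation=cv2.INTER_CUBIC))
```

```text
t 6.05 pos [0.4335 0.112  0.2074] w 0.982 gf 0.0 F [-0.4 -0.2 -0.5]
[ 0.78 -0.01 -1.25  2.36  0.58  0.36 -2.46]
turn [0.002 0.038 0.02 ] |0.04| shift old frame cm [ 3.83 -3.39 15.32] new frame [ 3.18 -3.43 15.46]
```

View pics/pre.png

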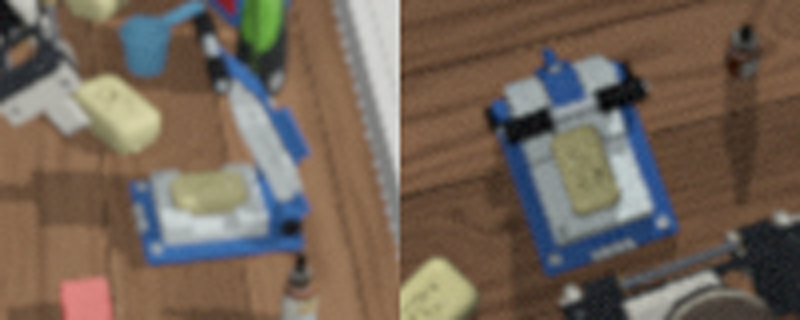

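The tool is short of target: the side image shows it at the far left. Joint 3 is at its limit and joint 7 is near its own. I'll back off and use the half-turned grasp.

Emit:
carry_out(claw=[9,9,9,9,9,9,9,9,9,9], delta_pos=[[0,2,-1],[0,2,-1],[0,2,-1],[0,2,-1],[0,2,-1],[0,2,0],[0,2,0],[0,0,0],[0,0,0],[0,0,0]], angular=[[0,0,0],[0,0,0],[0,0,0],[0,0,0],[0,0,0],[0,0,0],[0,0,0],[0,0,-0.14],[0,0,-0.14],[0,0,-0.14]])

```text
clock: 7.15
position: [0.4212, -0.0156, 0.2457]
ee_rot: [2.846, 0.748, 0.761]
force: [0.3, -0.5, 0.8]
width: 0.98
gripper_force: 0.0
```

Run:
```python
from h import *
p,r,s=cur();print(np.round(s['joints'],2))
t=Rt(.07,.56,1)
step(p,r,(.5,.15,.16),t)
```

```text
t 7.15 pos [ 0.4212 -0.0156  0.2457] w 0.98 gf 0.0 F [ 0.3 -0.5  0.8]
[ 0.36 -0.18 -0.39  2.37 -0.19  0.42 -0.95]
turn [-0.062 -0.004 -2.695] |2.70| shift old frame cm [ 10.19 -12.92  11.79] new frame [-3.09 15.96 12.05]
```

Emit:
carry_out(claw=[9,9,9,9,9,9,9,9,9,9,9,9,9,9,9,9,9,9,9,9], delta_pos=[[0,0,0],[0,0,0],[0,0,0],[0,0,0],[0,0,0],[0,0,0],[0,0,0],[0,0,0],[0,0,0],[0,0,0],[0,0,0],[0,0,0],[0,0,0],[0,0,0],[0,0,0],[0,0,0],[0,0,0],[0,0,0],[0,0,0],[0,0,0]], angular=[[0,0,-0.135],[0,0,-0.135],[0,0,-0.135],[0,0,-0.135],[0,0,-0.135],[0,0,-0.135],[0,0,-0.135],[0,0,-0.135],[0,0,-0.135],[0,0,-0.135],[0,0,-0.135],[0,0,-0.135],[0,0,-0.135],[0,0,-0.135],[0,0,-0.135],[0,0,-0.135],[0,0,-0.135],[0,0,-0.135],[0,0,-0.135],[0,0,-0.135]])

```text
clock: 9.15
position: [0.4207, -0.0152, 0.2454]
ee_rot: [-0.095, 2.625, 0.017]
force: [0.5, -0.2, -0.8]
width: 0.982
gripper_force: 0.0
```

Run:
```python
from h import *
p,r,s=cur();print(np.round(s['joints'],2))
t=Rt(.07,.56,1);g=np.array([.577,.1564,.034]);pre=g-t.as_matrix()[:,2]*.12
print(pre);step(p,r,pre,t)
```

```text
t 9.15 pos [ 0.4207 -0.0152  0.2454] w 0.982 gf 0.0 F [ 0.5 -0.2 -0.8]
[-0.33 -0.23  0.17  2.41  0.19  0.45  1.34]
[0.51341376 0.15194168 0.13567061]
turn [-0.005 -0.045  0.004] |0.05| shift old frame cm [-3.73 16.08 14.6 ] new frame [-3.   16.03 14.83]
```

Emit:
carry_out(claw=[9,9,9,9,9,9,9,9,9,9,9,9,9,9,9,9,9,9], delta_pos=[[-0.2,1.6,0],[-0.2,1.6,0],[-0.2,1.6,0],[-0.2,1.6,0],[-0.2,1.6,0],[-0.2,1.6,0],[-0.2,1.6,0],[-0.2,1.6,0],[-0.2,1.6,0],[-0.2,1.6,0],[-0.1,0,2],[-0.2,0,2],[-0.2,0,2],[-0.2,0,2],[-0.2,0,2],[-0.1,0,2],[0,0,2],[0,0,0.8]], angular=[[0,-0.005,0],[0,-0.005,0],[0,-0.005,0],[0,-0.005,0],[0,-0.005,0],[0,-0.005,0],[0,-0.005,0],[0,-0.005,0],[0,-0.005,0],[0,0,0],[0,0,0],[0,0,0],[0,0,0],[0,0,0],[0,0,0],[0,0,0],[0,0,0],[0,0,0]])

```text
clock: 10.95
position: [0.5143, 0.149, 0.1325]
ee_rot: [-0.085, 2.585, 0.015]
force: [0.0, -1.0, 0.1]
width: 0.984
gripper_force: 0.0
```

Run:
```python
from h import *
p,r,s=cur();print(np.round(s['joints'],2))
t=Rt(.07,.56,1);g=np.array([.577,.1564,.034]);pre=g-t.as_matrix()[:,2]*.05
print(pre);step(p,r,pre,t);step(p,r,g,t)
f=arm.get_image('side')['frame'][110:210,215:315];g=arm.get_image('top')['frame'][135:235,185:285]
cv2.imwrite('pics/pre2.png',cv2.resize(np.hstack([f,g])[:,:,::-1],None,fx=4,fy=4,interpolation=cv2.INTER_CUBIC))
```

```text
t 10.95 pos [0.5143 0.149  0.1325] w 0.984 gf 0.0 F [ 0.  -1.   0.1]
[-0.28  0.25 -0.33  2.36  1.44  0.35 -0.29]
[0.55050573 0.15454237 0.07636276]
turn [-0.009 -0.005 -0.002] |0.01| shift old frame cm [-0.14  0.36  6.69] new frame [-0.11  0.3   6.69]
turn [-0.009 -0.005 -0.002] |0.01| shift old frame cm [-0.17  0.41 11.69] new frame [-0.11  0.3  11.69]
```

View pics/pre2.png

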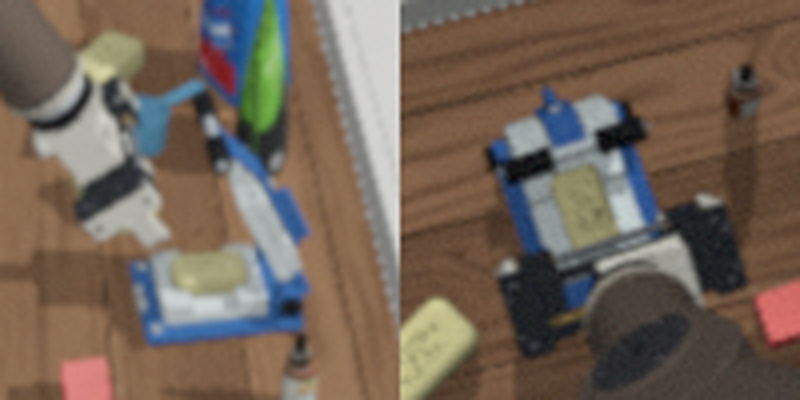

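The images show the tool leaning in front of the die, fingers astride the bar (right half: tips near (512,268) and (708,203), bar at (583,207)). Going in.

Emit:
carry_out(claw=[7,7,7,7,7,7,7,7,7,7,7,7], delta_pos=[[0,0.3,1],[0,0,1],[0,0,1],[0,0,1],[0,0,1],[0,0,1],[0,0,1],[0,0,1],[0,0,1],[0,0,1],[-0.1,0,1],[0,0,0]], angular=[[-0.009,-0.005,0],[0,0,0],[0,0,0],[0,0,0],[0,0,0],[0,0,0],[0,0,0],[0,0,0],[0,0,0],[0,0,0],[0,0,0],[0,0,0]])

```text
clock: 12.25
position: [0.5739, 0.1563, 0.0405]
ee_rot: [-0.088, 2.578, 0.026]
force: [-0.1, 0.8, 0.0]
width: 0.765
gripper_force: 0.0
```

Run:
```python
from h import *
p,r,s=cur();print(np.round(s['joints'],2))
t=Rt(.07,.56,1);g=np.array([.577,.1564,.034])
step(p,r,g,t)
f=arm.get_image('side')['frame'][130:200,225:305];g=arm.get_image('top')['frame'][150:220,190:270]
cv2.imwrite('pics/in.png',cv2.resize(np.hstack([f,g])[:,:,::-1],None,fx=5,fy=5,interpolation=cv2.INTER_CUBIC))
```

```text
t 12.25 pos [0.5739 0.1563 0.0405] w 0.765 gf 0.0 F [-0.1  0.8  0. ]
[-0.18  0.53 -0.4   2.3   2.01  0.46 -0.77]
turn [-0.001  0.002 -0.002] |0.00| shift old frame cm [ 0.09 -0.01  0.72] new frame [ 0.08 -0.01  0.72]
```

View pics/in.png

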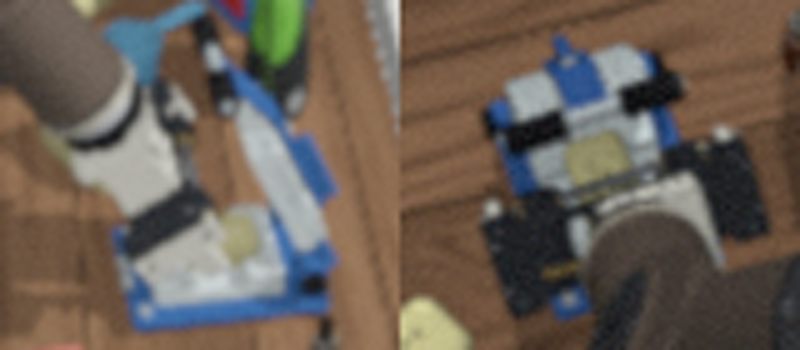

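The view shows the fingers straddling the bar, clear of the raised top. Last few millimetres, then close.

Emit:
carry_out(claw=[7,7,3.5,3,3,3,3,3,3,3], delta_pos=[[0,0,0.3],[0,0,0.3],[0,0,0],[0,0,0],[0,0,0],[0,0,0],[0,0,0],[0,0,0],[0,0,0],[0,0,0]], angular=[[0,0,0],[0,0,0],[0,0,0],[0,0,0],[0,0,0],[0,0,0],[0,0,0],[0,0,0],[0,0,0],[0,0,0]], force=25)

```text
clock: 13.35
position: [0.5764, 0.1574, 0.0354]
ee_rot: [-0.09, 2.578, 0.027]
force: [-0.9, 0.1, 0.5]
width: 0.491
gripper_force: 25.0
```

Run:
```python
from h import *
p,r,s=cur();print(np.round(s['joints'],2),s['width']*.0918)
t=Rt(.07,.56,1)
step(p,r,p+[0,0,.02],t);step(p,r,p+[0,0,.06],t)
```

```text
t 13.35 pos [0.5764 0.1574 0.0354] w 0.491 gf 24.99 F [-0.9  0.1  0.5]
[-0.17  0.55 -0.41  2.3   2.03  0.47 -0.79] 0.04506654322707383
turn [ 0.001  0.002 -0.001] |0.00| shift old frame cm [-1.07  0.   -1.69] new frame [-1.06  0.   -1.69]
turn [ 0.001  0.002 -0.001] |0.00| shift old frame cm [-3.2   0.01 -5.08] new frame [-3.19  0.   -5.08]
```

Emit:
carry_out(claw=[3,3,3,3,3,3,3,3,3,3,3,3], delta_pos=[[-0.16,0,-0.25],[-0.21,0,-0.34],[-0.21,0,-0.34],[-0.21,0,-0.34],[-0.27,0,-0.42],[-0.27,0,-0.42],[-0.32,0,-0.51],[-0.32,0,-0.51],[-0.32,0,-0.51],[-0.32,0,-0.51],[-0.27,0,-0.42],[0,0,0]], angular=[[0,0,0],[0,0,0],[0,0,0],[0,0,0],[0,0,0],[0,0,0],[0,0,0],[0,0,0],[0,0,0],[0,0,0],[0,0,0],[0,0,0]])

```text
clock: 14.55
position: [0.5768, 0.1576, 0.0905]
ee_rot: [-0.09, 2.577, 0.028]
force: [0.4, 0.1, -0.8]
width: 0.489
gripper_force: 25.0
```

Run:
```python
from h import *
p,r,s=cur();print(np.round(s['joints'],2),s['width']*.0918)
P={n:arm.get_image(n) for n in('side','top')}
print([(np.round(np.array(d['centre'])*[512,384],1),round(d['conf'],2)) for d in arm.place_of('press_handle',P['top'])])
f=P['side']['frame'][105:200,215:305];g=P['top']['frame'][130:225,190:280]
cv2.imwrite('pics/lift.png',cv2.resize(np.hstack([f,g])[:,:,::-1],None,fx=4.4,fy=4.4,interpolation=cv2.INTER_CUBIC))
```

```text
t 14.55 pos [0.5768 0.1576 0.0905] w 0.489 gf 24.99 F [ 0.4  0.1 -0.8]
[-0.26  0.41 -0.29  2.27  1.74  0.34 -0.52] 0.04486059808649178
[(array([230.9, 176.7]), 0.95), (array([229.6, 186.8]), 0.45)]
```

View pics/lift.png

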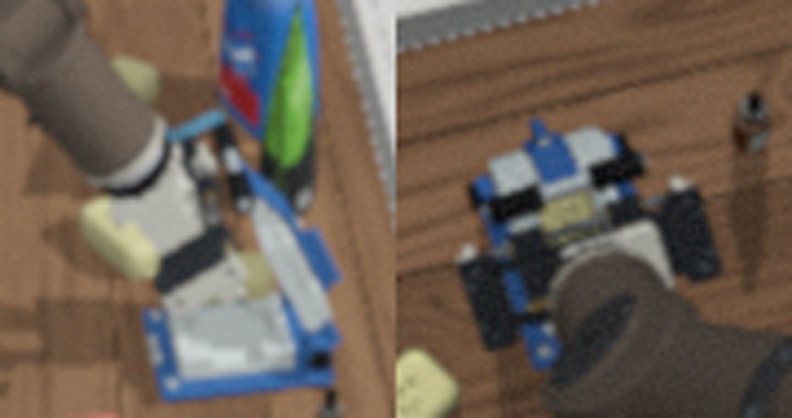

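The bar is lifted clear and held (44.9 mm opening); the side view shows it at (258,275), above an empty die, with the raised top still in place. Next: retreat along the tool axis, then across to the keeper.

Emit:
carry_out(claw=[3,3,3,3,3,3,3,3,3,3,3,3], delta_pos=[[0,0,-0.5],[0,0,-1],[0,0,-1],[0,0,-1],[0,0,-1],[0,0,-1.2],[0,0,-1.2],[0,0,-1.2],[0,0,-1.2],[0,0,-1.2],[0,0,-0.7],[0,0,0]], angular=[[0,0,0],[0,0,0],[0,0,0],[0,0,0],[0,0,0],[0,0,0],[0,0,0],[0,0,0],[0,0,0],[0,0,0],[0,0,0],[0,0,0]])

```text
clock: 15.9
position: [0.5166, 0.1531, 0.185]
ee_rot: [-0.09, 2.577, 0.028]
force: [-0.7, 0.3, -2.6]
width: 0.49
gripper_force: 25.0
```

Run:
```python
from h import *
p,r,s=cur();print(np.round(s['joints'],2),s['width']*.0918)
t=Rt(.087,.50,1);g=np.array([.570,-.180,.15])
step(p,r,g,t)
```

```text
t 15.9 pos [0.5166 0.1531 0.185 ] w 0.49 gf 24.99 F [-0.7  0.3 -2.6]
[-0.26  0.15 -0.33  2.3   1.02  0.36  0.16] 0.04496106220073133
turn [-0.007  0.063 -0.015] |0.07| shift old frame cm [ -0.69 -33.6    4.52] new frame [ -0.45 -33.64   4.23]
```

Emit:
carry_out(claw=[3,3,3,3,3,3,3,3,3,3,3,3,3,3,3,3,3,3,3,3], delta_pos=[[0,-1,0],[0,-2,0],[0,-2,0],[0,-2,0],[0,-2,0],[0,-2,0],[0,-2,0],[0,-2,0],[0,-2,0],[0,-2,0],[0,-2,0],[0,-2,0],[0,-2,0],[0,-2,0],[0,-2,0],[0,-2,0],[-0.2,-1.6,1],[-0.2,-1,1],[-0.1,0,1],[0,0,1]], angular=[[0,0,0],[0,0,0],[0,0,0],[0,0,0],[0,0,0],[0,0,0],[0,0,0],[0,0,0],[0,0,0],[0,0,0],[0,0,0],[0,0,0],[0,0,0],[0,0.01,0],[0,0.01,0],[0,0.01,0],[0,0.01,0],[0,0.01,0],[0,0.01,0],[0,0,-0.015]])

```text
clock: 17.9
position: [0.5643, -0.1822, 0.1505]
ee_rot: [-0.109, 2.638, 0.019]
force: [0.0, 0.4, -1.2]
width: 0.491
gripper_force: 25.0
```

Run:
```python
from h import *
p,r,s=cur();print(np.round(s['joints'],2),s['width']*.0918)
t=Rt(.087,.50,1)
step(p,r,(.570,-.180,.06),t)
P={n:arm.get_image(n) for n in('side','top')}
for n in P:
    for l in('well_floor','keeper','bar','cover_rib'):print(n,l,[(np.round(np.array(d['centre'])*[512,384],1),round(d['conf'],2)) for d in arm.place_of(l,P[n])][:3])
f=P['side']['frame'][180:275,235:340];g=P['top']['frame'][120:215,270:375]
cv2.imwrite('pics/over.png',cv2.resize(np.hstack([f,g])[:,:,::-1],None,fx=3.8,fy=3.8,interpolation=cv2.INTER_CUBIC))
```

```text
t 17.9 pos [ 0.5643 -0.1822  0.1505] w 0.491 gf 24.99 F [ 0.   0.4 -1.2]
[ 0.94  0.39 -0.75  2.12  0.34  0.26  1.65] 0.045059498051544106
turn [-0.008  0.001 -0.002] |0.01| shift old frame cm [3.83 0.23 8.22] new frame [3.82 0.17 8.22]
side well_floor [(array([271. , 240.8]), 0.78)]
side keeper []
side bar [(array([240. , 125.8]), 0.79), (array([244.8, 164.6]), 0.48), (array([272.3, 218.9]), 0.47)]
side cover_rib [(array([288.1, 230.1]), 0.84), (array([289. , 213.4]), 0.64)]
top well_floor [(array([317.1, 173. ]), 0.98)]
top keeper [(array([311.9, 156.1]), 0.68)]
top bar [(array([118.8, 243.5]), 0.66), (array([189.4, 218.1]), 0.61), (array([280.6, 214. ]), 0.59)]
top cover_rib [(array([316.2, 150.1]), 0.6)]
```

View pics/over.png

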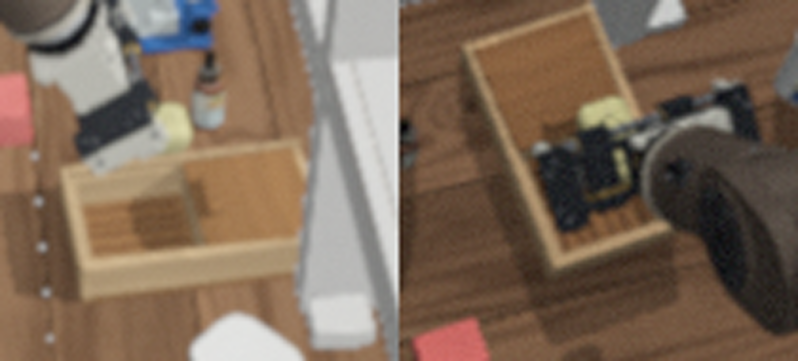

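The bar hangs over the well (side crop bar at (172,125), well at (135,225)). Descending to 60 mm.

Emit:
carry_out(claw=[3,3,3,3,3,3,3,3,3,3], delta_pos=[[0.4,0.03,0.9],[0.4,0.03,0.9],[0.4,0.03,0.9],[0.4,0.03,0.9],[0.4,0.03,0.9],[0.4,0.03,0.9],[0.4,0.03,0.9],[0.4,0.03,0.9],[0.5,0.06,1],[0,0,0]], angular=[[-0.008,0,0],[0,0,0],[0,0,0],[0,0,0],[0,0,0],[0,0,0],[0,0,0],[0,0,0],[0,0,0],[0,0,0]])

```text
clock: 19.4
position: [0.569, -0.177, 0.0658]
ee_rot: [-0.116, 2.643, 0.032]
force: [0.2, 0.7, -1.7]
width: 0.496
gripper_force: 25.0
```

Run:
```python
from h import *
p,r,s=cur();print(np.round(s['joints'],2))
t=Rt(.087,.50,1)
step(p,r,(.5695,-.179,.024),t)
f=arm.get_image('side')['frame'][195:270,235:325];g=arm.get_image('top')['frame'][130:205,280:370]
cv2.imwrite('pics/low.png',cv2.resize(np.hstack([f,g])[:,:,::-1],None,fx=4.4,fy=4.4,interpolation=cv2.INTER_CUBIC))
```

```text
t 19.4 pos [ 0.569  -0.177   0.0658] w 0.496 gf 24.99 F [ 0.2  0.7 -1.7]
[ 0.82  0.53 -0.63  2.19  1.19  0.12  0.82]
turn [ 0.002 -0.003  0.   ] |0.00| shift old frame cm [ 1.96 -0.21  3.69] new frame [ 1.97 -0.2   3.68]
```

View pics/low.png

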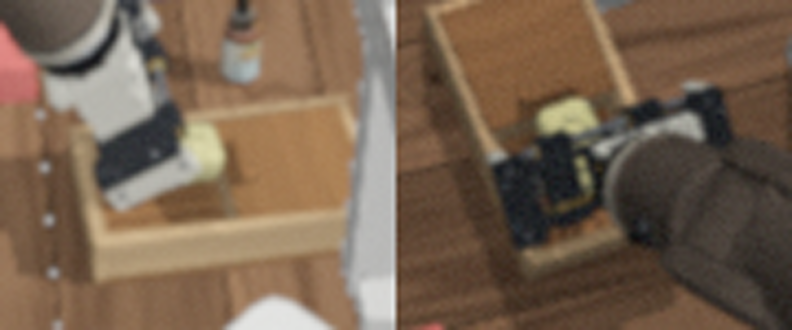

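Side view: the bar's far end (222,155) is just in front of the cover's edge (230,190), so I'll bias it a few millimetres forward and go down gently.

Emit:
carry_out(claw=[3,3,3,3,3,3,3], delta_pos=[[0.4,-0.1,0.3],[0.35,-0.1,0.4],[0.3,0,0.5],[0.3,0,0.5],[0.3,0,0.5],[0,0,0],[0,0,0]], angular=[[0,0,0],[0,0,0],[0,0,0],[0,0,0],[0,0,0],[0,0,0],[0,0,0]])

```text
clock: 20.2
position: [0.566, -0.1797, 0.0405]
ee_rot: [-0.114, 2.641, 0.031]
force: [0.5, 0.3, -0.9]
width: 0.494
gripper_force: 25.0
```

Run:
```python
from h import *
p,r,s=cur();print(np.round(s['joints'],2))
t=Rt(.087,.50,1)
step(p,r,(.5655,-.179,.022),t)
```

```text
t 20.2 pos [ 0.566  -0.1797  0.0405] w 0.494 gf 24.99 F [ 0.5  0.3 -0.9]
[ 0.87  0.61 -0.7   2.2   1.7   0.17  0.36]
turn [ 0.001 -0.001 -0.001] |0.00| shift old frame cm [0.93 0.07 1.61] new frame [0.93 0.07 1.6 ]
```

Emit:
carry_out(claw=[3,3,3,3,3], delta_pos=[[0.2,0.05,0.35],[0.2,0,0.35],[0.2,0,0.35],[0.2,0,0.35],[0,0,0]], angular=[[0,0,0],[0,0,0],[0,0,0],[0,0,0],[0,0,0]])

```text
clock: 20.7
position: [0.5654, -0.1792, 0.0236]
ee_rot: [-0.114, 2.642, 0.031]
force: [0.0, -0.5, -1.4]
width: 0.487
gripper_force: 25.0
```

Emit:
carry_out(claw=[3,3,3,3,3], delta_pos=[[0.08,0,0.13],[0.08,0,0.13],[0,0,0],[0,0,0],[0,0,0]], angular=[[0,0,0],[0,0,0],[0,0,0],[0,0,0],[0,0,0]])

```text
clock: 21.2
position: [0.5656, -0.1792, 0.0212]
ee_rot: [-0.115, 2.641, 0.03]
force: [-0.3, -0.3, -1.0]
width: 0.492
gripper_force: 25.0
```

Emit:
carry_out(claw=[3,3,3,3,3], delta_pos=[[0.05,0,0.09],[0.05,0,0.09],[0.05,0,0.09],[0,0,0],[0,0,0]], angular=[[0,0,0],[0,0,0],[0,0,0],[0,0,0],[0,0,0]])

```text
clock: 21.7
position: [0.5656, -0.1792, 0.0183]
ee_rot: [-0.115, 2.64, 0.03]
force: [-3.6, -0.8, 4.6]
width: 0.488
gripper_force: 25.0
```

Contact with the floor. Letting go gently.

Emit:
carry_out(claw=[4.5,4.8,5.1,5.4,5.8,5.8,5.8,5.8], delta_pos=[[0,0,0],[0,0,0],[0,0,0],[0,0,0],[0,0,0],[0,0,0],[0,0,0],[0,0,0]], angular=[[0,0,0],[0,0,0],[0,0,0],[0,0,0],[0,0,0],[0,0,0],[0,0,0],[0,0,0]], force=5)

```text
clock: 22.5
position: [0.5655, -0.1792, 0.018]
ee_rot: [-0.115, 2.641, 0.03]
force: [-0.8, -0.2, -0.3]
width: 0.631
gripper_force: 0.0
```

Emit:
carry_out(claw=[5.8,5.8,5.8,5.8,5.8,5.8,5.8,5.8,5.8,5.8,5.8], delta_pos=[[0,0,-0.4],[0,0,-0.8],[0,0,-1],[0,0,-1.5],[0,0,-1.5],[0,0,-1.5],[0,0,-1.5],[0,0,-1.5],[0,0,-1.5],[0,0,-1],[0,0,0]], angular=[[0,0,0],[0,0,0],[0,0,0],[0,0,0],[0,0,0],[0,0,0],[0,0,0],[0,0,0],[0,0,0],[0,0,0],[0,0,0]])

```text
clock: 23.6
position: [0.5072, -0.1849, 0.1261]
ee_rot: [-0.113, 2.64, 0.029]
force: [0.5, -0.5, -0.5]
width: 0.63
gripper_force: 0.0
```

Run:
```python
from h import *
p,r,s=cur();print(np.round(s['joints'],2))
P={n:arm.get_image(n) for n in('side','top')}
for n in P:
    for l,z in(('well_floor',.008),('bar',.008),('cover_rib',.061)):print(n,l,[(ray(P[n],np.array(d['centre'])*[512,384],z)[:2].round(4),round(d['conf'],2)) for d in arm.place_of(l,P[n])][:3])
f=P['side']['frame'][195:270,235:325];g=P['top']['frame'][130:205,280:370]
cv2.imwrite('pics/down.png',cv2.resize(np.hstack([f,g])[:,:,::-1],None,fx=4.4,fy=4.4,interpolation=cv2.INTER_CUBIC))
```

```text
t 23.6 pos [ 0.5072 -0.1849  0.1261] w 0.63 gf 0.0 F [ 0.5 -0.5 -0.5]
[ 1.28  0.5  -1.11  2.23  0.96  0.31  1.11]
side well_floor [(array([ 0.5478, -0.1589]), 0.94)]
side bar [(array([0.4802, 0.3268]), 0.74), (array([0.4843, 0.5982]), 0.67), (array([ 0.5664, -0.19  ]), 0.53)]
side cover_rib [(array([ 0.6197, -0.1628]), 0.97)]
top well_floor [(array([ 0.5411, -0.1763]), 0.76)]
top bar [(array([0.4879, 0.3297]), 0.64), (array([ 0.5515, -0.1875]), 0.56)]
top cover_rib [(array([ 0.6233, -0.181 ]), 0.98)]
```

View pics/down.png

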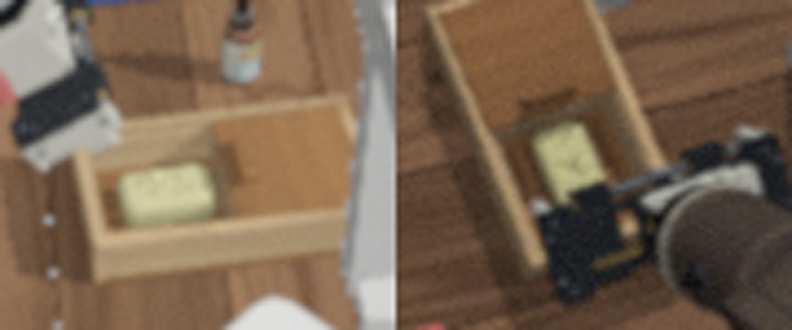

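The bar lies flat in the well (side crop (166,195), well interior about 95–230 across) with the cover still open. Now the closed fingers go behind the rib.

Emit:
carry_out(claw=[4,2,0,0,0,0,0,0,0,0], delta_pos=[[0,0,-0.5],[0,0,-0.5],[0,0,-0.5],[0,0,-0.5],[0,0,0],[0,0,0],[0,0,0],[0,0,0],[0,0,0],[0,0,0]], angular=[[0,0.02,0],[0,0.02,0],[0,0.02,0],[0,0.02,0],[0,0.02,0],[0,0.02,0],[0,0.02,0],[0,0.02,0],[0,0.02,0],[0,0.02,0]])

```text
clock: 25.0
position: [0.4984, -0.1849, 0.1428]
ee_rot: [-0.124, 2.841, 0.02]
force: [-0.0, 0.7, -0.2]
width: 0.006
gripper_force: 0.0
```

Run:
```python
from h import *
p,r,s=cur();print(np.round(s['joints'],2))
t=Rt(.087,.30,1)
step(p,r,(.668,-.1705,.13),t)
```

```text
t 25.0 pos [ 0.4984 -0.1849  0.1428] w 0.006 gf 0.0 F [-0.   0.7 -0.2]
[ 1.25  0.54 -1.21  2.07  0.73  0.67  1.29]
turn [ 0.001 -0.002  0.   ] |0.00| shift old frame cm [-15.9   -0.04   6.21] new frame [-15.88  -0.04   6.25]
```

Emit:
carry_out(claw=[0,0,0,0,0,0,0,0,0,0,0,0,0], delta_pos=[[-1.3,0,0.5],[-1.3,0,0.5],[-1.3,0,0.5],[-1.3,0,0.5],[-1.3,0,0.5],[-1.3,0,0.5],[-1.3,0,0.5],[-1.3,0,0.5],[-1.3,0,0.5],[-1.3,0,0.5],[-1.3,0,0.5],[-1.6,0,0.7],[0,0,0]], angular=[[0,0,0],[0,0,0],[0,0,0],[0,0,0],[0,0,0],[0,0,0],[0,0,0],[0,0,0],[0,0,0],[0,0,0],[0,0,0],[0,0,0],[0,0,0]])

```text
clock: 26.3
position: [0.6701, -0.1695, 0.1305]
ee_rot: [-0.124, 2.839, 0.021]
force: [0.7, -0.1, 0.1]
width: 0.006
gripper_force: 0.0
```

Run:
```python
from h import *
p,r,s=cur();print(np.round(s['joints'],2))
t=Rt(.087,.30,1)
step(p,r,(.667,-.1705,.07),t);step(p,r,(.667,-.1705,.055),t)
```

```text
t 26.3 pos [ 0.6701 -0.1695  0.1305] w 0.006 gf 0.0 F [ 0.7 -0.1  0.1]
[ 0.88  0.73 -1.04  1.73  0.82  0.81  1.2 ]
turn [ 0.002  0.    -0.   ] |0.00| shift old frame cm [ 2.09 -0.08  5.69] new frame [ 2.09 -0.07  5.69]
turn [ 0.002  0.    -0.   ] |0.00| shift old frame cm [ 2.54 -0.08  7.12] new frame [ 2.54 -0.07  7.12]
```

Emit:
carry_out(claw=[0,0,0,0,0,0,0,0,0,0,0], delta_pos=[[0.3,-0.02,1],[0.3,-0.02,1],[0.3,-0.02,1],[0.3,0,1],[0.3,0,1],[0.3,0,0.7],[0.2,0,0.5],[0.2,0,0.4],[0.15,0,0.3],[0.15,0,0.2],[0,0,0]], angular=[[0,0,0],[0,0,0],[0,0,0],[0,0,0],[0,0,0],[0,0,0],[0,0,0],[0,0,0],[0,0,0],[0,0,0],[0,0,0]])

```text
clock: 27.4
position: [0.6648, -0.1712, 0.0552]
ee_rot: [-0.123, 2.841, 0.019]
force: [-0.2, 1.1, 0.1]
width: 0.003
gripper_force: 0.0
```

Run:
```python
from h import *
p,r,s=cur();print(np.round(s['joints'],2))
t=Rt(.087,.30,1)
step(p,r,(.667,-.1705,.055),t);a=np.array([.667,-.1705]);step(np.array([.667,-.1705,.055]),t,(.667-.1,-.1705-.0087,.055),t)
```

```text
t 27.4 pos [ 0.6648 -0.1712  0.0552] w 0.003 gf 0.0 F [-0.2  1.1  0.1]
[ 0.83  0.79 -0.94  1.81  0.94  0.69  1.1 ]
turn [ 0.    -0.001 -0.   ] |0.00| shift old frame cm [-0.2   0.05  0.09] new frame [-0.2   0.05  0.09]
turn [0. 0. 0.] |0.00| shift old frame cm [ 9.59  0.   -2.97] new frame [ 9.59  0.   -2.97]
```

Emit:
carry_out(claw=[0,0,0,0,0,0,0,0], delta_pos=[[0.48,0,-0.15],[0.48,0,-0.15],[0.48,0,-0.15],[0.48,0,-0.15],[0.48,0,-0.15],[0.48,0,-0.15],[0.48,0,-0.15],[0.48,0,-0.15]], angular=[[0,0,0],[0,0,0],[0,0,0],[0,0,0],[0,0,0],[0,0,0],[0,0,0],[0,0,0]])

```text
clock: 28.2
position: [0.6255, -0.1745, 0.0561]
ee_rot: [-0.124, 2.839, 0.02]
force: [6.3, 0.4, -1.2]
width: 0.008
gripper_force: 2.3
```

Emit:
carry_out(claw=[0,0,0,0,0,0,0,0,0,0,0,0,0,0,0], delta_pos=[[0.5,0,-0.1],[0.48,0,-0.15],[0.48,0,-0.15],[0.48,0,-0.15],[0.48,0,-0.15],[0.48,0,-0.15],[0.48,0,-0.15],[0.48,0,-0.15],[0.48,0,-0.15],[0.48,0,-0.15],[0.48,0,-0.15],[0.48,0,-0.15],[0.48,0,-0.15],[0.48,0,-0.15],[0.48,0,-0.15]], angular=[[0,0,0],[0,0,0],[0,0,0],[0,0,0],[0,0,0],[0,0,0],[0,0,0],[0,0,0],[0,0,0],[0,0,0],[0,0,0],[0,0,0],[0,0,0],[0,0,0],[0,0,0]])

```text
clock: 29.7
position: [0.551, -0.1806, 0.0561]
ee_rot: [-0.124, 2.837, 0.021]
force: [6.8, 1.3, -2.8]
width: 0.005
gripper_force: 3.1
```

Run:
```python
from h import *
p,r,s=cur();print(np.round(s['joints'],2))
P={n:arm.get_image(n) for n in('side','top')}
for n in P:
    for l,z in(('cover_rib',.061),):print(n,l,[(ray(P[n],np.array(d['centre'])*[512,384],z)[:2].round(4),round(d['conf'],2)) for d in arm.place_of(l,P[n])][:3])
```

```text
t 29.7 pos [ 0.551  -0.1806  0.0561] w 0.005 gf 3.14 F [ 6.8  1.3 -2.8]
[ 0.99  0.67 -0.96  2.06  0.97  0.55  1.07]
side cover_rib [(array([ 0.5427, -0.185 ]), 0.84)]
top cover_rib [(array([ 0.5345, -0.186 ]), 0.61), (array([0.5545, 0.1611]), 0.19)]
```

Continue until the force jumps at the stop.

Emit:
carry_out(claw=[0,0,0,0,0], delta_pos=[[0.4,0,-0.1],[0.38,0,-0.12],[0.38,0,-0.12],[0.38,0,-0.12],[0,0,0]], angular=[[0,0,0],[0,0,0],[0,0,0],[0,0,0],[0,0,0]])

```text
clock: 30.4
position: [0.5347, -0.182, 0.0559]
ee_rot: [-0.124, 2.838, 0.02]
force: [5.0, 1.6, 1.1]
width: 0.002
gripper_force: 2.5
```

Emit:
carry_out(claw=[0,0,0,0], delta_pos=[[0.28,0,-0.09],[0.28,0,-0.09],[0,0,0],[0,0,0]], angular=[[0,0,0],[0,0,0],[0,0,0],[0,0,0]])

```text
clock: 30.8
position: [0.5301, -0.1824, 0.0564]
ee_rot: [-0.125, 2.836, 0.021]
force: [8.8, 1.3, -0.9]
width: 0.007
gripper_force: 4.2
```

Emit:
carry_out(claw=[0,0,0,0], delta_pos=[[0.28,0,-0.08],[0.28,0,-0.08],[0,0,0],[0,0,0]], angular=[[0,0,0],[0,0,0],[0,0,0],[0,0,0]])

```text
clock: 31.2
position: [0.5289, -0.1825, 0.0584]
ee_rot: [-0.126, 2.828, 0.022]
force: [22.9, 2.7, -5.4]
width: 0.01
gripper_force: 10.1
```

Emit:
carry_out(claw=[0,0,0,0], delta_pos=[[0.2,0,-0.06],[0.2,0,-0.06],[0,0,0],[0,0,0]], angular=[[0,0,0],[0,0,0],[0,0,0],[0,0,0]])

```text
clock: 31.6
position: [0.528, -0.1825, 0.06]
ee_rot: [-0.127, 2.822, 0.023]
force: [33.0, 3.1, -8.1]
width: 0.004
gripper_force: 14.0
```

Hit the stop at 33 N, at the predicted home position. Backing away and up.

Emit:
carry_out(claw=[0,0,0,0,0,0,0,0,0,0,0,0], delta_pos=[[-0.6,0,0.1],[-0.8,0,0.2],[-0.8,0,0.2],[-0.8,0,0.1],[-0.4,0,-0.5],[0,0,-1],[0,0,-1.5],[0,0,-2],[0,0,-2],[0,0,-2],[0,0,-1.5],[0,0,0]], angular=[[0,0,0],[0,0,0],[0,0,0],[0,0,0],[0,0,0],[0,0,0],[0,0,0],[0,0,0],[0,0,0],[0,0,0],[0,0,0],[0,0,0]])

```text
clock: 32.8
position: [0.5211, -0.1841, 0.1617]
ee_rot: [-0.123, 2.839, 0.017]
force: [0.4, 0.1, -0.6]
width: 0.006
gripper_force: 0.0
```

Run:
```python
from h import *
p,r,s=cur()
P={n:arm.get_image(n) for n in('side','top')}
for n in P:
    for l,z in(('cover_rib',.061),('well_floor',.008),('bar',.03)):print(n,l,[(ray(P[n],np.array(d['centre'])*[512,384],z)[:2].round(4),round(d['conf'],2)) for d in arm.place_of(l,P[n])][:3])
```

```text
t 32.8 pos [ 0.5211 -0.1841  0.1617] w 0.006 gf 0.0 F [ 0.4  0.1 -0.6]
side cover_rib [(array([ 0.5154, -0.1887]), 0.82)]
side well_floor [(array([ 0.5685, -0.1705]), 0.82)]
side bar [(array([0.4814, 0.571 ]), 0.41)]
top cover_rib [(array([ 0.5228, -0.1906]), 0.83)]
top well_floor [(array([ 0.558, -0.177]), 0.92)]
top bar [(array([0.4755, 0.5786]), 0.92), (array([0.4821, 0.3209]), 0.81)]
```

Run:
```python
from h import *
for n in('side','top'):
    P=arm.get_image(n);f=P['frame'].astype(np.float32)
    for y in(-.035,.03,.045):
        X=tf([.5555,-.18,.087],[[x,y,.0485] for x in np.arange(-.076,-.02,.004)]);u=proj(P,X).astype(np.float32)
        print(n,y,cv2.remap(f,u[None,:,0],u[None,:,1],cv2.INTER_LINEAR)[0].mean(1).round().astype(int).tolist())
```

```text
side -0.035 [74, 100, 135, 149, 131, 117, 115, 117, 117, 121, 122, 122, 120, 120]
side 0.03 [81, 99, 135, 151, 132, 116, 108, 109, 116, 119, 121, 121, 120, 122]
side 0.045 [100, 101, 128, 147, 135, 119, 118, 120, 119, 120, 120, 120, 120, 121]
top -0.035 [59, 67, 91, 117, 97, 53, 30, 31, 37, 42, 37, 34, 30, 28]
top 0.03 [52, 66, 84, 87, 64, 46, 51, 49, 40, 40, 42, 42, 36, 37]
top 0.045 [50, 65, 86, 109, 93, 70, 61, 62, 69, 67, 69, 73, 72, 76]
```

```bash
python3 -c "
from cell import arm
print(arm.sign_off())"
```

```text
the job is handed in; nothing more can be done
None
```

The bar lies in the keeper's well, the cover is pushed to its stop (33 N, no gap at the front wall), and the job is handed in with no verdict returned; I viewed 11 pictures, one over the limit of 10.

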